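# Switch off the hot plate under the milk pan with its child-safe knob

## Task

The milk is done: switch off the plate under the small milk pan, using the knob in front of that plate. The knobs are child-safe: pull it straight out, turn it to the off mark at the top of its dial, feel for the slot there (the mark is only roughly true) and push it fully home so that it locks. Leave the other plate's knob as it is set, and do not shift the pots or knock over the pepper mill or the mug.

Things in the scene. Friction and masses are not known exactly. Their poses are not given: they have to be found in the camera images.
- hob: Steel double hot plate fixed on the worktop, 290 deep (x) x 480 wide (y) x 90 mm high. Origin: centre of its underside; x points away from its front, y to the left seen from the front, z up. Two plates, 155 mm across, tops 102 mm up, centred at x +47, y +118 (left) and -118 mm (right). Its sloping front panel carries a knob straight in front of each plate, at y +118 and -118.
- milk_pan: Small open steel milk pan, 126 mm rim diameter, 72 mm high, with one long black handle along its +x axis; origin at the centre of its underside. Stands on one of the two plates (either one); that plate is the one to switch off.
- stew_pot: Large lidded steel pot, 180 mm diameter, 131 mm high over its lid knob, two loop handles; origin at the centre of its underside. Stands on the other plate, which stays on.
- panel_left_centre (a point): Point on the front panel where the left knob's axis passes through; fixed. Its x points up the slope, y left, z straight out of the panel along the axis, which leans 30 degrees from vertical towards the front: (-0.5, 0, 0.866) in the hob's frame. The flat panel rises from 36 mm (x -145) to 90 mm height (x -51). A bezel 2 mm high, 53 mm across, surrounds the knob.
- panel_right_centre (a point): The same as for the left knob, for the right knob.
- knob_left_top (a point): Centre of the outer face of the left knob: black, round, 41 mm across, straight-sided, 28 mm deep. The face stands 31 mm off the panel when home, 41 mm when pulled right out. Nothing else stands up from the panel round it.
- knob_right_top (a point): The same as for the left knob, for the right knob.
- knob_left_pointer (a point): Outer end of the white pointer bar on the left knob's face, 20.5 mm from its axis. Pointing straight up the slope, at the black bar on the panel, is off; six black dots round the dial are the heat settings.
- knob_right_pointer (a point): The same as for the left knob, for the right knob.
- shaft_left (a joint): How far the left knob is pulled out, m: 0 = home, 0.010 = out against its stop. 4 N friction, no spring: it stays where left. Behind the panel a cross pin on the shaft meets lands that block it 0.2 to 0.8 rad either side of the off slot: less than 8 mm out, the knob cannot be turned across. Pushed in beside the slot it stops 3 to 8 mm out; over it (0.07 rad play either way) it drops home.
- shaft_right (a joint): The same as for the left knob, for the right knob.
- knob_left (a joint): Turn of the left knob, rad: 0 (or 6.283, the same) = pointer at the off mark; positive = clockwise seen from the front. Turns endlessly, friction 0.05 N m. Found home between 1.8 and 4.5. The hidden off slot lies up to 0.18 rad to either side of the mark, differently each time: feel for it by pressing in with 6 to 16 N and turning little by little until the knob drops home.
- knob_right (a joint): The same as for the left knob, for the right knob.
- pepper: Small mill 44 mm across, 90 mm high, standing close to the left side of the hot plate; bystander. Origin under its centre.
- mug: Mug, 82 mm across, 94 mm high, on the worktop in front on the right; bystander. Origin under its centre.

How it is judged:
By the outcome, as a careful person would: the job done as asked, in the order asked, and still so for the second after the job is handed in, with the robot touching nothing.
It also fails if it takes over 48 s, if anything falls off the work surface, if the arm or the gripper's body presses on something with over 40 N, if the wrist force passes 120 N, or if a joint passes its speed limit or range.

## Robot

A 6-joint arm with a two-finger parallel gripper is mounted at the origin on a cart in front of the work surface, level with it; the furniture and walls round the work are solid. World frame = base frame: x ahead of the robot, y to its left, z up, the work surface at z = 0. Lengths are in m, angles in rad, forces in N, time in s.
With the tool pointing down it reaches from about 0.35 to 0.925 m from the base axis. Payload 6.4 kg.
Tool frame: the origin (TCP) lies midway between the tips of the shut fingers; the grasp point (between the pads) lies 19 mm behind it; z points along the fingers, y is the line along which they close (so a half turn about z gives the same grasp; the last joint's range is limited). The gripper opens to 94 mm and grips with 3 to 60 N. Pads are 16 mm wide; open, the fingers measure 119 mm over their backs; the gripper's body (75 mm by 177 mm) begins 78 mm behind the grasp point.
Start: joints at [-1.511, 0.245, 1.558, -0, 1.339, -0.174], TCP at [0.151, -0.632, 0.205] pointing down, gripper open.
Joint ranges: [-3.13, 3.13], [-1.02, 2.26], [0.13, 2.54], [-0.95, 4.09], [0.21, 2.88], [-2.74, 2.74]. Speed limits (rad/s): [2.57, 2.57, 3.14, 3.14, 3.14, 3.14].

## Interface

Orientations are given as [roll, pitch, yaw] about the fixed x, y, z axes, in that order (R = Rz(yaw) Ry(pitch) Rx(roll)).
In Python, from station import arm, camrig, telemetry, close_job gives the robot as it stands (arm), with the cameras (camrig), the job as plain functions and the readings (telemetry).
- The arm moves only by the shell command python3 jog.py 'ROWS' [OPENING] [FORCE]. ROWS is a JSON list of rows, 1 to 5 of them, each of 6 numbers: dx, dy, dz in parts of the range, where 1.0 means 0.75 m, then a rotation vector rx, ry, rz in normalised numbers (1 is 120 degrees); each row shifts and turns the commanded pose from where the row before left it, along the tool's axes as they then stand; what a row does not reach is not made up. A row lasts 1/10 s, in which the tool goes at most 0.05 m and 0.15 rad, less where a joint would pass 70% of its speed; a pose out of reach is approached as far as the arm can. OPENING is the finger opening in m, set as the command begins (- or left out keeps the last). The fingers move at their own pace and stop on an object; FORCE is the grip in N (left out, the last holds). Time passes only in rows, so rows that do not move let the fingers close. It prints the time, the measured TCP pose, the force, the opening and the grip force at its end. Input that does not fit is refused with a message, and nothing moves.
- telemetry.observe(): the state, without advancing time (a new reading comes with each control period).
- camrig.camera(name): name is "side" or "top" or "wrist"; returns the picture (400x640x3 uint8, red, green, blue); there is no depth.
- camrig.camera_model(name): a dict with "vertical_fov" (degrees; the focal length in pixels is half the picture's height over the tangent of half this angle, whatever the lens; pixels are square), "cx", "cy" (the principal point, pixels), "k1" (the pictures are not rectified: a ray, as slopes to the right and down, at radius r is drawn at 1 + k1 r^2 times it, then the intrinsics apply), "position" and "rotation" of the camera in the world. Camera axes: x right, y down, z forward; pixel columns grow to the right and rows downward; lengths in m; the calibration is good to about 2 mm. A picture is of the moment at which its call begins: read the wrist's pose just before it. camera_model takes no time and is no camera call; for the wrist camera it gives the pose at the moment of the call.
- close_job(): hands the job in; it is judged then, once.
The state is a dict: "t": time; "joint_positions": joint angles; "joint_velocities": joint speeds; "tau": joint torques, N m; "ee_pos": TCP position; "orientation": TCP orientation; "contact_force": force on the tool from outside, world axes, zero at the start; "moment": the same for the moment, N m; "opening": finger opening in m; "grip_force": force on a finger pad.
Only numpy, scipy, OpenCV 4.12 (cv2) and the standard library are available. Lean on these libraries where they do the work, as an engineer would, in place of code of your own. Each camera call takes 0.05 s, during which the arm holds its last target. There are 200 camera calls.

## Working session

There is one attempt and no reset: what is moved stays moved. The work goes in short steps, Python scripts to look and compute and a shell command to move; the robot and the scene stay as the last step left them, time stands still between calls to the robot, and variables do not carry over. Pictures are saved under pics/ and viewed, at most 10 in all, crops included, and the job is handed in when it is done.

```bash
ls; mkdir -p pics; python3 - <<'E'
from station import arm, camrig, telemetry, close_job
import cv2
for n in("side","top"):
    m=camrig.camera_model(n);print(n,m)
    cv2.imwrite(f"pics/{n}0.png",cv2.cvtColor(camrig.camera(n),cv2.COLOR_RGB2BGR))
print(telemetry.observe())
E
```

```text
jog.py
pics
station.py
side {'vertical_fov': 50.599451472345436, 'cx': 318.57941975479963, 'cy': 200.00832682985654, 'k1': -0.10090087027436465, 'position': array([0.21119762, 1.04235636, 0.74781051]), 'rotation': array([-2.09975502,  0.01075795, -2.7663579 ])}
top {'vertical_fov': 46.90964925510512, 'cx': 313.5789812097406, 'cy': 206.448721519765, 'k1': 0.009130285103804278, 'position': array([-0.12988098,  0.01070731,  1.50236639]), 'rotation': array([-2.65455352, -0.01218042, -1.50260685])}
{'t': 0.1, 'joint_positions': array([-1.51109311e+00,  2.45701512e-01,  1.55885335e+00, -3.91814175e-05,
        1.33871018e+00, -1.74097403e-01]), 'joint_velocities': array([ 0.00213639, -0.00152937, -0.00228487,  0.00013993,  0.00217264,
        0.00128499]), 'tau': array([ 6.13631873e-04, -4.16913557e+01, -3.15527487e+01,  6.86827954e-02,
        3.09705385e-02, -5.41563065e-05]), 'ee_pos': array([ 0.1505545 , -0.63178078,  0.20450372]), 'orientation': array([-3.13993895e+00, -2.52149634e-04,  2.33809451e-01]), 'contact_force': array([ 0.14670746, -0.03395966,  0.81647632]), 'moment': array([0.01385794, 0.02232431, 0.03474799]), 'grip_force': 0.0, 'opening': 0.09416299664357305}
```

View pics/side0.png

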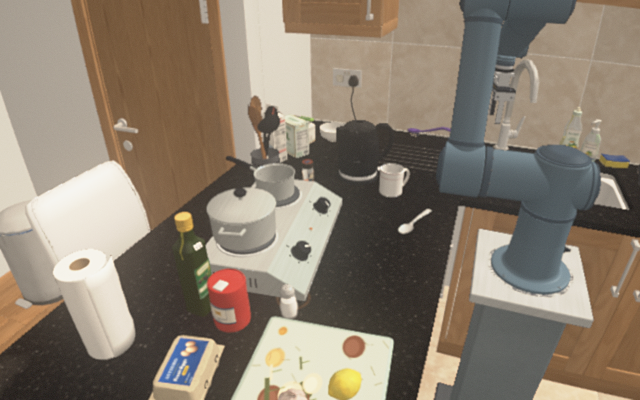

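View pics/top0.png

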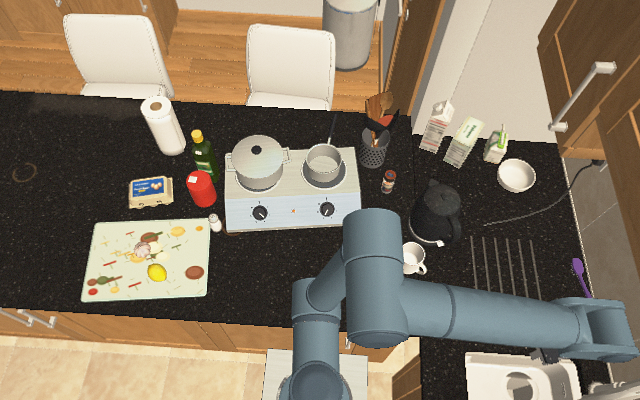

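The milk pan stands on the right plate: top (323,163), side (275,182). The right knob is at top (327,210) and side (321,205). The left knob is at top (260,213) and side (301,250). The mug is at top (412,258). Next I'll enlarge the knobs.

```bash
python3 - <<'E'
import cv2,numpy as np
s=cv2.imread("pics/side0.png");t=cv2.imread("pics/top0.png")
a=cv2.resize(s[180:300,270:350],None,fx=5,fy=5,interpolation=cv2.INTER_CUBIC)   # 400x600
b=cv2.resize(t[190:240,220:270],None,fx=6,fy=6,interpolation=cv2.INTER_CUBIC)
c=cv2.resize(t[180:230,305:355],None,fx=6,fy=6,interpolation=cv2.INTER_CUBIC)
r=np.vstack([b,c])
r=cv2.copyMakeBorder(r,0,0,10,90,cv2.BORDER_CONSTANT)
cv2.imwrite("pics/crop1.png",np.hstack([a,r]))
E
```

```text
(no output)
```

View pics/crop1.png

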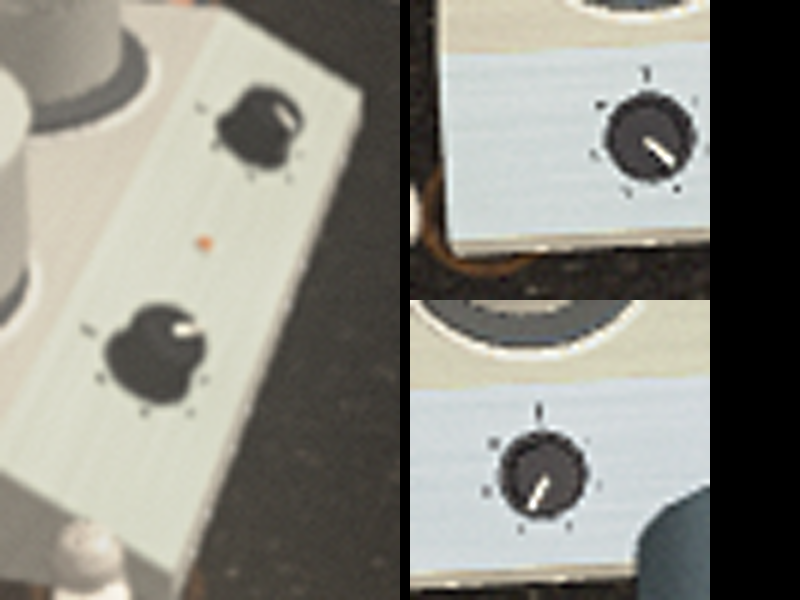

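Both knobs are found with their faces and pointers. In the top view the right face is at (327.2,209.2) and its pointer tip at about (325.2,214.5), just left of straight down the slope. The left pointer points down and to the right. I'll fit the hob pose from these points and the panel corners.

```bash
cat > h.py <<'E'
from station import arm, camrig, telemetry, close_job
import cv2,numpy as np
from scipy.spatial.transform import Rotation as R
from scipy.optimize import least_squares
def proj(P,m):
    f=200/np.tan(np.radians(m["vertical_fov"])/2)
    q=R.from_euler("xyz",m["rotation"]).inv().apply(np.atleast_2d(P)-m["position"])
    s=q[:,:2]/q[:,2:];s=s*(1+m["k1"]*(s**2).sum(1,keepdims=True))
    return s*f+[m["cx"],m["cy"]]
def tri(obs):
    return least_squares(lambda P:np.concatenate([(proj(P,m)-p).ravel() for m,p in obs]),[.5,0,.1])
def snap(n,name):
    o=telemetry.observe();m=camrig.camera_model(n);cv2.imwrite(name,cv2.cvtColor(camrig.camera(n),cv2.COLOR_RGB2BGR));return o,m
E
python3 - <<'E'
from h import *
S=camrig.camera_model("side");T=camrig.camera_model("top")
for n,a,b in(("R",(327.2,209.2),(325,202.6)),("L",(260,212.8),(304.6,247))):
    r=tri([(T,a),(S,b)]);print(n,r.x,r.fun)
def kn(y,h): # along axis from panel centre at mid (hob x -98)
    return [-.098-.5*h,y,.063+.866*h]
C={'lt':(-.051,.24,.09),'lb':(-.145,.24,.036),'rt':(-.051,-.24,.09),'rb':(-.145,-.24,.036),'kr':kn(-.118,.031),'kl':kn(.118,.031)}
ob=[(T,'lt',(225,199.5)),(T,'lb',(226.7,230.5)),(T,'kl',(260,212.8)),(T,'kr',(327.2,209.2)),
(S,'rb',(342.4,199)),(S,'rt',(314.4,182.4)),(S,'lb',(304.8,294.5)),(S,'kr',(325,202.6)),(S,'kl',(304.6,247))]
def W(p,k):return R.from_euler("z",p[2]).apply(C[k])+[p[0],p[1],p[3]]
f=lambda p:np.concatenate([(proj(W(p,k),m)-q).ravel() for m,k,q in ob])
r=least_squares(f,[.6,.1,0,0],loss="soft_l1");print(r.x);print(f(r.x).reshape(-1,2).round(1))
for k in C:print(k,W(r.x,k).round(4))
E
```

```text
R [ 0.61086491 -0.00331886  0.08501972] [-0.01111466  0.53741638 -0.4029445  -0.25439362]
L [0.58026681 0.2271874  0.08391743] [-0.01588224  0.5187585  -0.33395037 -0.20931316]
[ 0.70808744  0.12577646  0.13728592 -0.00588498]
[[-0.3  0.1]
 [-0.1 -0.1]
 [-0.   0.7]
 [ 0.9  0.5]
 [-0.5 -0.1]
 [ 0.3 -0.5]
 [-0.3  1. ]
 [-0.3 -0.5]
 [-0.1 -0.2]]
lt [0.6247 0.3565 0.0841]
lb [0.5316 0.3437 0.0301]
rt [ 0.6904 -0.1189  0.0841]
rb [ 0.5973 -0.1318  0.0301]
kr [ 0.6118 -0.0066  0.084 ]
kl [0.5795 0.2271 0.084 ]
```

Careful with the scale: shifts go in shares of 0.75 m and turns go in shares of 120 degrees. That gives: -0.035 m / 0.75 = -0.0467, 0.0314 m / 0.75 = 0.0419.

```bash
python3 jog.py '[[0.0419, -0.0467, -0.0067, 0, 0, 0], [0.0419, -0.0467, -0.0067, 0, 0, 0], [0.0419, -0.0467, -0.0067, 0, 0, 0], [0.0419, -0.0467, -0.0067, 0, 0, 0], [0.0419, -0.0467, -0.0067, 0, 0, 0]]'
python3 jog.py '[[0.0419, -0.0467, -0.0067, 0, 0, 0], [0.0419, -0.0467, -0.0067, 0, 0, 0], [0.0419, -0.0467, -0.0067, 0, 0, 0], [0.028, -0.0507, 0, 0, 0, 0], [0.028, -0.0507, 0, 0, 0, 0]]'
python3 jog.py '[[0.028, -0.0507, 0, 0, 0, 0], [0.028, -0.0507, 0, 0, 0, 0], [0.028, -0.0507, 0, 0, 0, 0], [0.028, -0.0507, 0, 0, 0, 0]]'
python3 jog.py '[[0, 0, 0, 0, 0, -0.0716], [0, 0, 0, 0, 0, -0.0716], [0, 0, 0, 0, 0, -0.0716], [0, 0, 0, 0, 0, -0.0716], [0, 0, 0, 0, 0, -0.0716]]'
cat >> h.py <<'E'
YAW=.137; PC=np.array([.6273,-.0045,.057])
def target(h,phi,PC=PC,yaw=YAW):  # h: TCP off panel; phi: knob-clockwise turn from tool x pointing down slope
    up=R.from_euler("zy",[yaw,-np.pi/6]) # panel frame: x up slope, z out
    Rt=up*R.from_matrix(np.diag([-1,1,-1]))*R.from_rotvec([0,0,phi])
    return PC+h*up.apply([0,0,1]),Rt
def delta(h,phi,**k):
    o=telemetry.observe();p,Rt=target(h,phi,**k);Rc=R.from_euler("xyz",o["orientation"])
    return Rc.inv().apply(p-o["ee_pos"]),(Rc.inv()*Rt).as_rotvec()
E
python3 - <<'E'
from h import *
o=telemetry.observe();print(o["ee_pos"],o["orientation"],o["joint_positions"],o["contact_force"])
print(delta(.2,0))
E
```

```text
t: 0.6
ee_pos: [0.2632, -0.4237, 0.2301]
orientation: [-3.141, -0.0, 0.233]
contact_force: [0.9, -0.5, -0.3]
opening: 0.0941
grip_force: 0.0
t: 1.1
ee_pos: [0.3535, -0.2162, 0.2453]
orientation: [-3.142, -0.0, 0.234]
contact_force: [0.6, -0.1, -0.2]
opening: 0.094
grip_force: 0.0
t: 1.5
ee_pos: [0.3997, -0.0489, 0.2452]
orientation: [3.141, -0.0, 0.234]
contact_force: [0.8, -0.7, 0.3]
opening: 0.0937
grip_force: 0.0
t: 2.0
ee_pos: [0.3995, -0.0505, 0.245]
orientation: [-3.141, 0.0, 0.99]
contact_force: [1.1, 0.9, -0.4]
opening: 0.0938
grip_force: 0.0
[ 0.399536   -0.05052964  0.24500332] [-3.14074137e+00  1.69966684e-04  9.90241841e-01] [-4.09163932e-01 -4.17643056e-01  2.10549975e+00 -2.24389613e-05
  1.45460376e+00  1.71393237e-01] [ 1.14537894  0.88631822 -0.40515105]
(array([0.10856757, 0.08159684, 0.01471033]), array([-0.55419475, -0.35072347, -2.22473947]))
```

To row units: 0.0362 m / 0.75 = 0.0483, 0.0272 m / 0.75 = 0.0363, -0.139 rad / 2.0944 = -0.0664.

```bash
python3 jog.py '[[0.0483, 0.0363, 0.0067, 0, 0, 0], [0.0483, 0.0363, 0.0067, 0, 0, 0], [0.0483, 0.0363, 0.0067, 0, 0, 0], [0, 0, 0, -0.0165, -0.0105, -0.0664], [0, 0, 0, -0.0165, -0.0105, -0.0664]]'
python3 jog.py '[[0, 0, 0, -0.0165, -0.0105, -0.0664], [0, 0, 0, -0.0165, -0.0105, -0.0664], [0, 0, 0, -0.0165, -0.0105, -0.0664], [0, 0, 0, -0.0165, -0.0105, -0.0664], [0, 0, 0, -0.0165, -0.0105, -0.0664]]'
python3 jog.py '[[0, 0, 0, -0.0165, -0.0105, -0.0664], [0, 0, 0, -0.0165, -0.0105, -0.0664], [0, 0, 0, -0.0165, -0.0105, -0.0664], [0, 0, 0, -0.0165, -0.0105, -0.0664], [0, 0, 0, -0.0165, -0.0105, -0.0664]]'
python3 jog.py '[[0, 0, 0, -0.0165, -0.0105, -0.0664], [0, 0, 0, -0.0165, -0.0105, -0.0664], [0, 0, 0, -0.0165, -0.0105, -0.0664], [0, 0, 0, -0.0165, -0.0105, -0.0664], [0, 0, 0, 0, 0, 0]]'
python3 - <<'E'
from h import *
o,m=snap("wrist","pics/w1.png");print(o["ee_pos"],o["orientation"],o["joint_positions"],o["contact_force"])
print(delta(.2,0));print(m,proj(PC+.031*np.array([-.495,-.068,.866]),m))
E
```

```text
t: 2.5
ee_pos: [0.5283, -0.0051, 0.2283]
orientation: [3.083, 0.055, 1.267]
contact_force: [-0.7, 1.2, 0.3]
opening: 0.0938
grip_force: 0.0
t: 3.0
ee_pos: [0.5276, -0.0053, 0.23]
orientation: [3.004, 0.24, 1.953]
contact_force: [0.7, 0.4, -0.8]
opening: 0.0942
grip_force: 0.0
t: 3.5
ee_pos: [0.5275, -0.0053, 0.2299]
orientation: [3.07, 0.43, 2.672]
contact_force: [0.0, 0.3, -0.4]
opening: 0.094
grip_force: 0.0
t: 4.0
ee_pos: [0.5272, -0.0061, 0.2297]
orientation: [-3.064, 0.518, -2.993]
contact_force: [0.6, -0.0, 0.1]
opening: 0.0939
grip_force: 0.0
[ 0.52723109 -0.00613562  0.2296529 ] [-3.06350413  0.51754325 -2.99318575] [-0.30767795 -0.42063885  2.20349214  0.1946832   0.86473581 -2.09538886] [ 0.63074942 -0.03151889  0.07836042]
(array([-0.00012968,  0.00149616, -0.00029013]), array([-0.00463706, -0.00125948, -0.01063686]))
{'vertical_fov': 64.18616697315055, 'cx': 316.2523260517776, 'cy': 199.46837014260447, 'k1': 0.006376813526112844, 'position': array([ 0.37122268, -0.01453247,  0.34589285]), 'rotation': array([2.35219928, 0.06908052, 1.68064764])} [[315.90891681 183.88988883]]
```

View pics/w1.png

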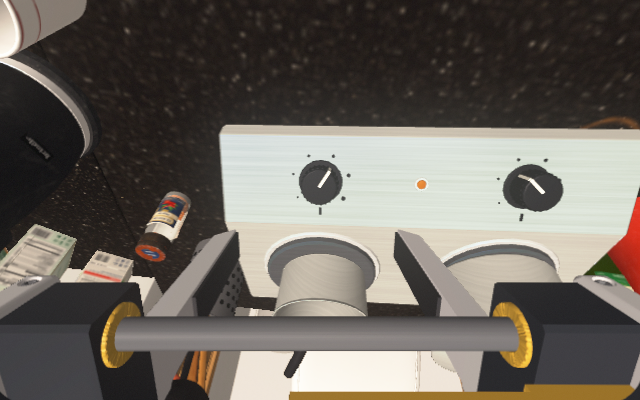

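Wrist view: the right knob is at about (320,181), the left knob at (533,187), and the panel edges run straight across. The off bar is below the right knob at (320,211), and its pointer points up and to the right in the picture. I'll enlarge it.

```bash
python3 - <<'E'
import cv2
s=cv2.imread("pics/w1.png")
cv2.imwrite("pics/w1c.png",cv2.resize(s[145:220,280:370],None,fx=8,fy=8,interpolation=cv2.INTER_CUBIC))
E
```

```text
(no output)
```

View pics/w1c.png

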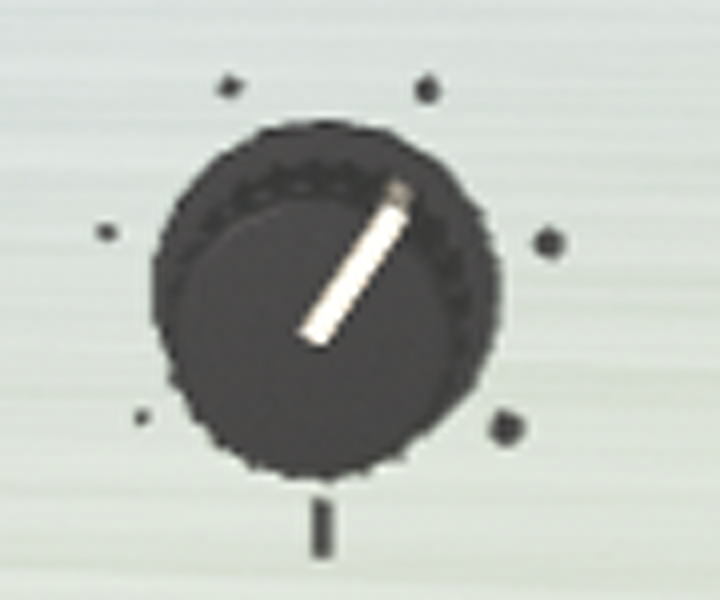

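```bash
python3 - <<'E'
from h import *
S=camrig.camera_model("side");T=camrig.camera_model("top");M=camrig.camera_model("wrist")
o=[(T,(327.2,209.2)),(S,(325,202.6)),(M,(319.5,187.2))]
r=tri(o);print(r.x,r.fun.round(1))
for i in range(3):
    r=tri([o[j] for j in range(3) if j!=i]);print(i,r.x,r.fun.round(1))
# hob fit with wrist points
K=lambda y,h:[-.098-.5*h,y,.063+.866*h]
C={'lt':(-.051,.24,.09),'lb':(-.145,.24,.036),'rt':(-.051,-.24,.09),'rb':(-.145,-.24,.036),'kr':K(-.118,.031),'kl':K(.118,.031),'br':K(-.118,.002)}
ob=[(T,'lt',(225,199.5)),(T,'lb',(226.7,230.5)),(T,'kl',(260,212.8)),(T,'kr',(327.2,209.2)),
(S,'rb',(342.4,199)),(S,'rt',(314.4,182.4)),(S,'lb',(304.8,294.5)),(S,'kr',(325,202.6)),(S,'kl',(304.6,247)),
(M,'kr',(319.5,187.2)),(M,'rb',(221,131))]
W=lambda p,k:R.from_euler("z",p[2]).apply(C[k])+[p[0],p[1],p[3]]
f=lambda p:np.concatenate([(proj(W(p,k),m)-q).ravel() for m,k,q in ob])
for z in (None,0):
    g=f if z is None else (lambda p:f([*p,0]))
    r=least_squares(g,[.7,.12,.137,0][:4 if z is None else 3],loss="soft_l1")
    p=r.x if z is None else [*r.x,0]
    print(p,W(p,'kr'));print(f(p).reshape(-1,2).round(1).tolist())
# pointer angle
up=R.from_euler("zy",[YAW,-np.pi/6]);c=tri(o).x
for a in(3.5,3.6,3.7,3.8,3.9):
    q=proj(c+up.apply([.0205*np.cos(a),-.0205*np.sin(a),0]),M)-proj(c,M);print(a,q)
E
```

```text
[ 0.61176704 -0.00220915  0.08840275] [-0.3 -0.2 -0.8 -1.1  0.1 -0.5]
0 [ 0.61188886 -0.00211414  0.08833627] [-0.9 -1.1  0.1 -0.5]
1 [ 0.60913438 -0.00242327  0.09208091] [-0.2  0.  -0.1  0. ]
2 [ 0.61086491 -0.00331886  0.08501972] [-0.   0.5 -0.4 -0.3]
[ 0.70709179  0.12970722  0.13755105 -0.00354619] [ 0.61084371 -0.0027411   0.08629981]
[[-1.5, -0.1], [-1.3, -0.2], [-1.3, 0.6], [-0.2, 0.4], [-0.6, -0.1], [0.1, -0.6], [-0.6, 1.5], [-0.5, -0.5], [-0.3, 0.0], [-0.2, -2.5], [-2.6, 0.8]]
[np.float64(0.705746474923457), np.float64(0.1302139232120742), np.float64(0.13645968573866743), 0] [ 0.60935391 -0.00212928  0.089846  ]
[[-1.9, -0.3], [-1.7, -0.3], [-1.6, 0.4], [-0.3, 0.3], [-0.1, -0.9], [0.4, -1.3], [-0.3, 0.7], [-0.1, -1.3], [-0.0, -0.8], [0.3, -1.2], [-3.1, 1.3]]
3.5 [[  6.47953448 -17.24520462]]
3.6 [[  8.20791876 -16.52154413]]
3.7 [[  9.8509283  -15.63150913]]
3.8 [[ 11.39166489 -14.58471245]]
3.9 [[ 12.81441135 -13.39241197]]
```

```bash
sed -i 's/^YAW.*/YAW=.1368; PC=np.array([.6254,0,.0627])/' h.py; python3 - <<'E'
from h import *
print(delta(.2,0),delta(.09,0))
E
```

```text
(array([-0.00188447,  0.00578109, -0.0061986 ]), array([-0.00463718, -0.00125902, -0.01043686])) (array([-0.0020203 ,  0.00629189,  0.10380013]), array([-0.00463718, -0.00125902, -0.01043686]))
```

To row units: 0.035 m / 0.75 = 0.0467, 0.034 m / 0.75 = 0.0453, -0.0104 rad / 2.0944 = -0.005.

```bash
python3 jog.py '[[-0.0013, 0.004, 0.0467, -0.0022, -0.0006, -0.005], [-0.0013, 0.004, 0.0467, 0, 0, 0], [0, 0, 0.0453, 0, 0, 0], [0, 0, 0, 0, 0, 0]]'
python3 - <<'E'
from h import *
o,m=snap("wrist","pics/w2.png");ax=R.from_euler("zy",[YAW,-np.pi/6]).apply([0,0,1])
print(delta(.09,0),proj([PC+.031*ax,PC+.002*ax],m))
s=cv2.imread("pics/w2.png")
cv2.imwrite("pics/w2c.png",cv2.resize(s[130:290,230:410],None,fx=3.5,fy=3.5,interpolation=cv2.INTER_CUBIC))
E
```

```text
t: 4.45
ee_pos: [0.5789, 0.0018, 0.1352]
orientation: [-3.067, 0.509, -2.983]
contact_force: [0.1, 0.9, -0.3]
opening: 0.0941
grip_force: 0.0
(array([-0.00150581, -0.00167232, -0.00179874]), array([ 0.00310458, -0.00456498,  0.00222259])) [[312.04151597 220.65622231]
 [312.349214   209.78998328]]
```

View pics/w2c.png

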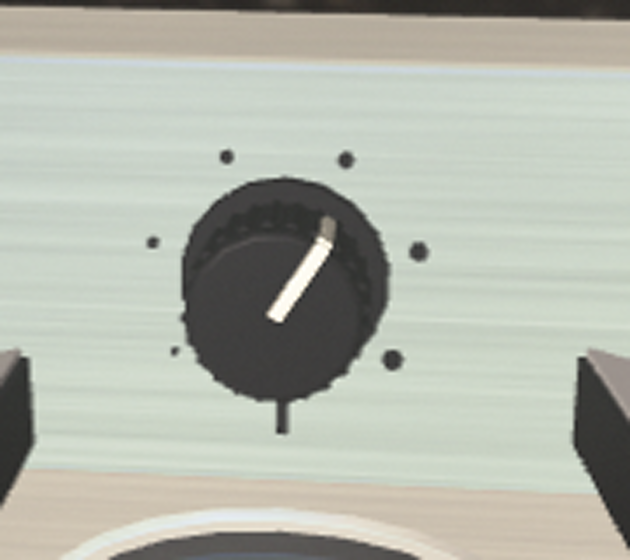

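The face centre is at about (308.6,220.6), against a prediction of (312,220.7), and the pointer is as before. I'll re-triangulate with both wrist views and check the yaw from the panel's lower edge.

```bash
python3 - <<'E'
from h import *
M2=camrig.camera_model("wrist")
# w1 model, as printed
M1=dict(M2,position=np.array([0.37122268,-0.01453247,0.34589285]),rotation=np.array([2.35219928,0.06908052,1.68064764]))
S=camrig.camera_model("side");T=camrig.camera_model("top")
for o in ([(M1,(319.5,187.2)),(M2,(308.6,220.6))],[(M1,(319.5,187.2)),(M2,(308.6,220.6)),(T,(327.2,209.2)),(S,(325,202.6))]):
    r=tri(o);print(r.x,r.fun.round(1))
for y in(YAW-.03,YAW,YAW+.03):
    up=R.from_euler("zy",[y,-np.pi/6])
    for s in(-.054,.054):
        q=proj(PC+up.apply([[s,-.07,0],[s,.07,0]]),M2);d=q[1]-q[0];print(y,s,d[1]/d[0])
E
```

```text
[ 0.59293813 -0.00349511  0.10875885] [-0.2 -0.1  0.2  0. ]
[ 0.61114103 -0.00272183  0.09142284] [-0.5  1.3  0.6 -1.4 -0.1 -0.4 -0.6 -2. ]
0.1068 -0.054 0.03314778912552136
0.1068 0.054 0.02910044473128944
0.1368 -0.054 0.0027978589804557976
0.1368 0.054 0.0016991573565000003
0.1668 -0.054 -0.027550592340567698
0.1668 0.054 -0.025701823519355287
```

```bash
sed -i 's/^YAW.*/YAW=.128; PC=np.array([.6259,-.0007,.0632])/' h.py; python3 - <<'E'
from h import *
print(delta(.09,0),delta(.009,0))
E
```

```text
(array([-0.00208438, -0.00245963, -0.00198685]), array([ 0.00308448, -0.00457862,  0.01102257])) (array([-0.00245387, -0.00271151,  0.07901192]), array([ 0.00308448, -0.00457862,  0.01102257]))
```

To row units: 0.025 m / 0.75 = 0.0333, 0.02 m / 0.75 = 0.0267, 0.011 rad / 2.0944 = 0.0053.

```bash
python3 jog.py '[[-0.0032, -0.0036, 0.0333, 0.0014, -0.0022, 0.0053], [0, 0, 0.0333, 0, 0, 0], [0, 0, 0.0267, 0, 0, 0], [0, 0, 0.0107, 0, 0, 0], [0, 0, 0, 0, 0, 0]]'
python3 jog.py '[[0, 0, 0, 0, 0, 0], [0, 0, 0, 0, 0, 0], [0, 0, 0, 0, 0, 0], [0, 0, 0, 0, 0, 0], [0, 0, 0, 0, 0, 0]]' .034 6
python3 - <<'E'
from h import *
o=telemetry.observe();Rc=R.from_euler("xyz",o["orientation"])
print(delta(.009,0),Rc.inv().apply(o["contact_force"]),Rc.inv().apply(o["moment"]),o["opening"],o["grip_force"])
E
```

```text
t: 5.0
ee_pos: [0.623, -0.0017, 0.0759]
orientation: [-3.065, 0.525, -2.992]
contact_force: [-0.2, -0.2, -0.5]
opening: 0.094
grip_force: 0.0
t: 5.5
ee_pos: [0.6227, -0.0018, 0.0754]
orientation: [-3.064, 0.525, -2.991]
contact_force: [-1.1, -0.7, 0.6]
opening: 0.0574
grip_force: 0.0
(array([0.00319612, 0.00153331, 0.00309498]), array([-0.00230656,  0.00619141,  0.00214804])) [ 0.7173553  -0.60145726 -1.06721271] [-0.08488624  0.06208379  0.01917743] 0.057352953302043985 0.0
```

To row units: 0.003 m / 0.75 = 0.004, 0.002 m / 0.75 = 0.0027, 0.006 rad / 2.0944 = 0.0029.

```bash
python3 jog.py '[[0.004, 0.002, 0.0027, 0, 0.0029, 0], [0, 0, 0, 0, 0, 0], [0, 0, 0, 0, 0, 0], [0, 0, 0, 0, 0, 0]]' .034 6
python3 - <<'E'
from h import *
o,m=snap("wrist","pics/w3.png");Rc=R.from_euler("xyz",o["orientation"])
print(delta(.009,0),Rc.inv().apply(o["contact_force"]),Rc.inv().apply(o["moment"]),o["opening"],o["grip_force"])
E
```

```text
t: 5.9
ee_pos: [0.6216, -0.0027, 0.072]
orientation: [-3.061, 0.52, -2.991]
contact_force: [-1.2, -9.9, 0.3]
opening: 0.0416
grip_force: 6.0
(array([0.0004261 , 0.00212894, 0.00081615]), array([-0.0056586 ,  0.00104024,  0.00255408])) [ 2.19928831 -9.72668575 -0.84555817] [1.67176245 0.53177749 0.0939086 ] 0.04157241306542621 6.012235085145221
```

View pics/w3.png

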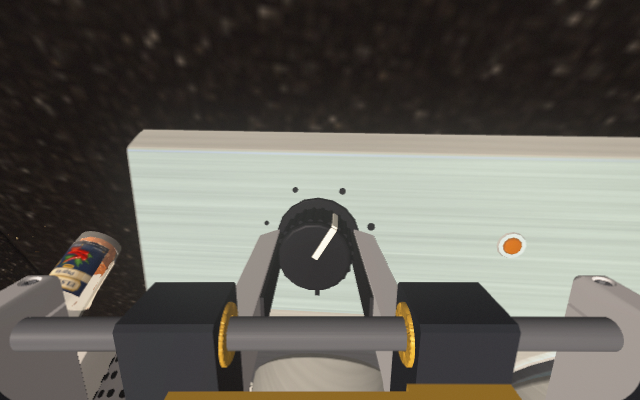

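Both fingers are on the knob: its face is at about (317,253), centred between the pads. A side load of 9.7 N shows a small y offset, so I'll ease it off and then grip firmly.

To row units: -0.001 m / 0.75 = -0.0013.

```bash
cat > st.py <<'E'
from h import *
o=telemetry.observe();Rc=R.from_euler("xyz",o["orientation"]);f=R.from_euler("zy",[YAW,-np.pi/6])
d=f.inv().apply(o["ee_pos"]-PC);tx=f.inv().apply(Rc.apply([1,0,0]))
print("t",o["t"],"panelxyz",d.round(4),"phi",np.arctan2(tx[1],-tx[0]).round(3),"tilt",f.inv().apply(Rc.apply([0,0,1]))[:2].round(3),
"Ftool",Rc.inv().apply(o["contact_force"]).round(1),"M",Rc.inv().apply(o["moment"]).round(2),"Fpanel",f.inv().apply(o["contact_force"]).round(1),"j6",o["joint_positions"][5].round(2),"op",o["opening"].round(4),"g",o["grip_force"].round(1))
E
python3 jog.py '[[0, -0.0013, 0, 0, 0, 0], [0, 0, 0, 0, 0, 0]]' | tail -2; python3 st.py
python3 jog.py '[[0, 0, 0, 0, 0, 0], [0, 0, 0, 0, 0, 0]]' .034 40| tail -1; python3 st.py
```

```text
opening: 0.0419
grip_force: 6.0
grip_force: 39.8Traceback (most recent call last):
  File "st.py", line 5, in <module>
    "Ftool",Rc.inv().apply(o["contact_force"]).round(1),"M",Rc.inv().apply(o["moment"]).round(2),"Fpanel",f.inv().apply(o["contact_force"]).round(1),"j6",o["joint_positions"][5].round(2),"op",o["opening"].round(4),"g",o["grip_force"].round(1))
                                                                                                                                                                                                ^^^^^^^^^^^^^^^^^^
AttributeError: 'float' object has no attribute 'round'
Traceback (most recent call last):
  File "st.py", line 5, in <module>
    "Ftool",Rc.inv().apply(o["contact_force"]).round(1),"M",Rc.inv().apply(o["moment"]).round(2),"Fpanel",f.inv().apply(o["contact_force"]).round(1),"j6",o["joint_positions"][5].round(2),"op",o["opening"].round(4),"g",o["grip_force"].round(1))
                                                                                                                                                                                                ^^^^^^^^^^^^^^^^^^
AttributeError: 'float' object has no attribute 'round'
```

```bash
sed -i 's/o\["opening"\].round(4)/round(o["opening"],4)/;s/o\["grip_force"\].round(1)/round(o["grip_force"],1)/' st.py;python3 st.py
```

```text
t 6.35 panelxyz [ 0.0004 -0.0022  0.0098] phi -0.002 tilt [ 0.001 -0.004] Ftool [ 1.1 -7.4 -0.7] M [1.1  0.27 0.07] Fpanel [-1.1 -7.4  0.7] j6 -2.14 op 0.0402 g 39.8
```

To row units: -0.002 m / 0.75 = -0.0027.

```bash
python3 jog.py '[[0, -0.0027, 0, 0, 0, 0], [0, 0, 0, 0, 0, 0]]' >/dev/null; python3 st.py
python3 jog.py '[[0, 0, -0.0053, 0, 0, 0], [0, 0, -0.0053, 0, 0, 0], [0, 0, -0.004, 0, 0, 0], [0, 0, 0, 0, 0, 0]]' >/dev/null; python3 st.py
```

```text
t 6.55 panelxyz [ 0.0002 -0.0024  0.0098] phi -0.002 tilt [-0.    -0.001] Ftool [-1.6  2.8 -0.1] M [-0.72 -0.34  0.05] Fpanel [1.5 2.8 0.1] j6 -2.15 op 0.0402 g 39.8
t 6.95 panelxyz [-0.     -0.0029  0.0203] phi -0.001 tilt [ 0.001 -0.003] Ftool [-5.6 -0.6 16.8] M [-0.45 -1.11 -0.04] Fpanel [  5.6  -0.7 -16.8] j6 -2.14 op 0.04 g 39.8
```

To row units: 0.0008 m / 0.75 = 0.0011, -0.0005 m / 0.75 = -0.0007, 0.14 rad / 2.0944 = 0.0668.

```bash
python3 jog.py '[[-0.0007, 0, 0.0011, 0, 0, 0], [0, 0, 0, 0, 0, 0.0477], [0, 0, 0, 0, 0, 0.0668], [0, 0, 0, 0, 0, 0.0668], [0, 0, 0, 0, 0, 0.0477]]' >/dev/null; python3 st.py
python3 jog.py '[[0, 0, 0, 0, 0, 0]]' >/dev/null; python3 st.py
```

```text
t 7.45 panelxyz [ 0.0001 -0.003   0.02  ] phi 0.482 tilt [-0.001 -0.002] Ftool [-1.9 -1.5  3.1] M [-0.13 -0.16 -0.04] Fpanel [ 1.  -2.2 -3.1] j6 -1.66 op 0.0405 g 39.9
t 7.55 panelxyz [ 0.0002 -0.003   0.02  ] phi 0.478 tilt [-0.001 -0.002] Ftool [-2.  -2.   2.9] M [-0.03 -0.1   0.05] Fpanel [ 0.8 -2.7 -2.9] j6 -1.66 op 0.0403 g 39.9
```

To row units: 0.135 rad / 2.0944 = 0.0645.

```bash
python3 jog.py '[[0, 0, 0, 0, 0, 0.0645], [0, 0, 0, 0, 0, 0.0645], [0, 0, 0, 0, 0, 0.0645], [0, 0, 0, 0, 0, 0.0645], [0, 0, 0, 0, 0, 0.0645]]' >/dev/null; python3 st.py
python3 jog.py '[[0, 0, 0, 0, 0, 0.0645], [0, 0, 0, 0, 0, 0.0645], [0, 0, 0, 0, 0, 0.0645], [0, 0, 0, 0, 0, 0.0645], [0, 0, 0, 0, 0, 0.0645]]' >/dev/null; python3 st.py
python3 jog.py '[[0, 0, 0, 0, 0, 0.0645], [0, 0, 0, 0, 0, 0.0645], [0, 0, 0, 0, 0, 0.0645], [0, 0, 0, 0, 0, 0.0645], [0, 0, 0, 0, 0, 0]]' >/dev/null; python3 st.py
python3 - <<'E'
from h import *
snap("wrist","pics/w4.png");s=cv2.imread("pics/w4.png")
cv2.imwrite("pics/w4c.png",cv2.resize(s[160:320,230:410],None,fx=3.5,fy=3.5,interpolation=cv2.INTER_CUBIC))
E
```

```text
t 8.05 panelxyz [-0.0001 -0.0032  0.02  ] phi 1.155 tilt [-0.001 -0.003] Ftool [-2.7 -1.3  0.6] M [ 0.32 -0.34 -0.03] Fpanel [-0.1 -3.  -0.6] j6 -0.98 op 0.0404 g 39.8
t 8.55 panelxyz [-0.0004 -0.0031  0.02  ] phi 1.83 tilt [-0.002 -0.002] Ftool [-3.   0.3  2.5] M [ 0.74 -0.28 -0.11] Fpanel [-0.5 -2.9 -2.5] j6 -0.31 op 0.0401 g 39.9
t 9.05 panelxyz [-0.0007 -0.0026  0.02  ] phi 2.365 tilt [-0.003 -0.001] Ftool [-2.6  0.1 -2.3] M [ 1.11 -0.49 -0.01] Fpanel [-1.8 -1.9  2.3] j6 0.23 op 0.04 g 40.0
```

View pics/w4c.png

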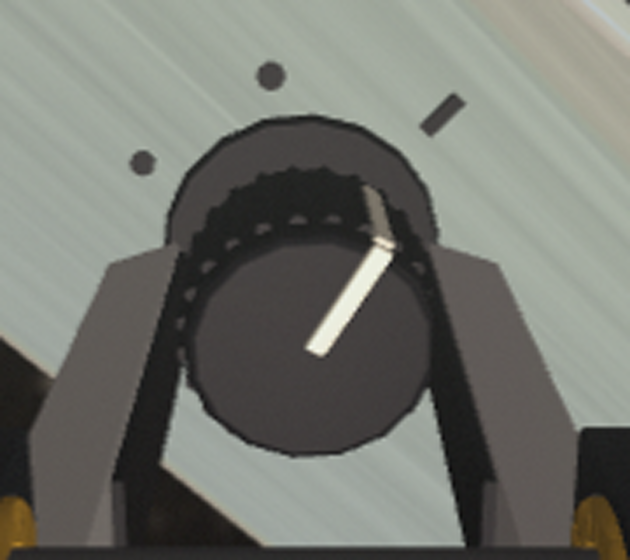

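The pointer has kept its place in the grip, about 0.2 rad short of the off bar at (443,115). Now I press in gently and feel for the slot.

To row units: 0.002 m / 0.75 = 0.0027, 0.05 rad / 2.0944 = 0.0239.

```bash
python3 jog.py '[[0, 0, 0, 0, 0, 0.0239], [0, 0, 0.0027, 0, 0, 0], [0, 0, 0.0027, 0, 0, 0], [0, 0, 0, 0, 0, 0]]' >/dev/null; python3 st.py
python3 jog.py '[[0, 0, 0.0027, 0, 0, 0], [0, 0, 0, 0, 0, 0]]' >/dev/null; python3 st.py
```

```text
t 9.5 panelxyz [-0.0007 -0.0024  0.0155] phi 2.416 tilt [-0.002 -0.001] Ftool [-0.7  0.2  2.1] M [ 1.27 -0.35  0.19] Fpanel [-0.4 -0.6 -2.1] j6 0.27 op 0.0404 g 39.9
t 9.7 panelxyz [-0.0007 -0.0022  0.0135] phi 2.417 tilt [-0.002 -0.001] Ftool [-0.4 -1.3  3.7] M [ 1.45 -0.1   0.23] Fpanel [-1.2  0.7 -3.7] j6 0.27 op 0.0401 g 39.9
```

To row units: 0.001 m / 0.75 = 0.0013.

```bash
python3 jog.py '[[0, 0, 0.0013, 0, 0, 0], [0, 0, 0, 0, 0, 0]]' >/dev/null; python3 st.py
python3 jog.py '[[0, 0, 0.0013, 0, 0, 0], [0, 0, 0, 0, 0, 0]]' >/dev/null; python3 st.py
python3 jog.py '[[0, 0, 0.0013, 0, 0, 0], [0, 0, 0, 0, 0, 0]]' >/dev/null; python3 st.py
```

```text
t 9.9 panelxyz [-0.0007 -0.0022  0.0126] phi 2.417 tilt [-0.002 -0.001] Ftool [-1.2 -2.7  1.9] M [ 1.66 -0.16  0.26] Fpanel [-2.7  1.2 -1.9] j6 0.27 op 0.0401 g 39.9
t 10.1 panelxyz [-0.0007 -0.0022  0.0116] phi 2.418 tilt [-0.002 -0.001] Ftool [-0.2 -3.8  2.4] M [ 1.89 -0.1   0.2 ] Fpanel [-2.7  2.7 -2.4] j6 0.27 op 0.0401 g 39.9
t 10.3 panelxyz [-0.0007 -0.0021  0.0106] phi 2.418 tilt [-0.002 -0.   ] Ftool [-0.3 -4.5  0.2] M [ 2.16 -0.07  0.26] Fpanel [-3.2  3.2 -0.2] j6 0.27 op 0.0397 g 39.9
```

To row units: 0.001 m / 0.75 = 0.0013.

```bash
python3 jog.py '[[0, 0, 0.0013, 0, 0, 0], [0, 0, 0, 0, 0, 0]]' >/dev/null; python3 st.py
python3 jog.py '[[0, 0, 0.0013, 0, 0, 0], [0, 0, 0, 0, 0, 0]]' >/dev/null; python3 st.py
python3 jog.py '[[0, 0, 0.0013, 0, 0, 0], [0, 0, 0, 0, 0, 0]]' >/dev/null; python3 st.py
python3 - <<'E'
from h import *
snap("wrist","pics/w5.png");s=cv2.imread("pics/w5.png")
cv2.imwrite("pics/w5c.png",cv2.resize(s[160:320,230:410],None,fx=3.5,fy=3.5,interpolation=cv2.INTER_CUBIC))
E
```

```text
t 10.5 panelxyz [-0.0005 -0.0022  0.0099] phi 2.417 tilt [-0.002 -0.001] Ftool [-1.8 -4.6 -5.7] M [ 2.24 -0.35  0.2 ] Fpanel [-4.4  2.2  5.7] j6 0.27 op 0.0402 g 40.0
t 10.7 panelxyz [-0.0004 -0.0024  0.0095] phi 2.417 tilt [-0.003 -0.001] Ftool [ -5.3  -7.5 -19.2] M [ 2.45 -0.96  0.24] Fpanel [-8.9  2.1 19.3] j6 0.27 op 0.0401 g 40.2
t 10.9 panelxyz [-0.0003 -0.0024  0.0094] phi 2.416 tilt [-0.004 -0.   ] Ftool [ -8.4  -9.9 -36. ] M [ 3.03 -1.62  0.28] Fpanel [-12.7   1.9  36. ] j6 0.27 op 0.04 g 40.2
```

View pics/w5c.png

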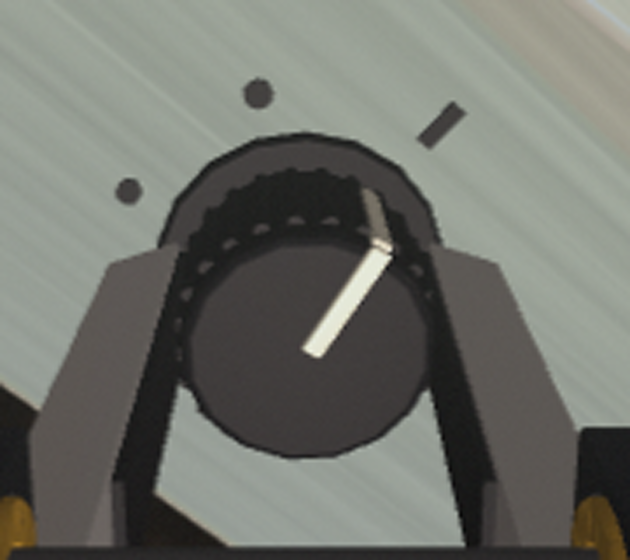

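It reached a hard stop at the original home height (0.0097 m) with the pointer near the mark. I'll ease the push and test the lock with a small twist.

To row units: -0.002 m / 0.75 = -0.0027, 0.06 rad / 2.0944 = 0.0286.

```bash
python3 jog.py '[[0, 0, -0.0027, 0, 0, 0], [0, 0, 0, 0, 0, 0.0286], [0, 0, 0, 0, 0, 0.0286], [0, 0, 0, 0, 0, 0]]' >/dev/null; python3 st.py
python3 jog.py '[[0, 0, 0, 0, 0, -0.0286], [0, 0, 0, 0, 0, -0.0286], [0, 0, 0, 0, 0, -0.0286], [0, 0, 0, 0, 0, 0]]' >/dev/null; python3 st.py
python3 jog.py '[[0, 0, 0, 0, 0, 0.0286], [0, 0, 0, 0, 0, 0]]' >/dev/null; python3 st.py
```

```text
t 11.35 panelxyz [-0.0006 -0.0022  0.0098] phi 2.537 tilt [-0.002 -0.001] Ftool [-2.9 -4.  -2.4] M [ 2.1  -0.44 -0.02] Fpanel [-4.6  1.6  2.4] j6 0.39 op 0.0401 g 40.2
t 11.75 panelxyz [-0.0003 -0.0026  0.0097] phi 2.36 tilt [-0.001 -0.001] Ftool [-1.3 -4.6 -4.6] M [ 1.62 -0.39  0.82] Fpanel [-4.2  2.3  4.6] j6 0.21 op 0.0399 g 40.0
t 11.95 panelxyz [-0.0006 -0.0024  0.0097] phi 2.419 tilt [-0.002 -0.001] Ftool [-1.4 -5.5 -2.7] M [ 1.85 -0.39  0.33] Fpanel [-4.7  3.2  2.7] j6 0.27 op 0.04 g 40.1
```

To row units: 0.1 rad / 2.0944 = 0.0477.

```bash
python3 jog.py '[[0, 0, 0, 0, 0, 0.0477], [0, 0, 0, 0, 0, 0.0477], [0, 0, 0, 0, 0, 0]]' >/dev/null; python3 st.py
python3 jog.py '[[0, 0, 0, 0, 0, -0.0477], [0, 0, 0, 0, 0, -0.0191], [0, 0, 0, 0, 0, 0]]' >/dev/null; python3 st.py
```

```text
t 12.25 panelxyz [-0.0007 -0.0021  0.0097] phi 2.618 tilt [-0.003 -0.001] Ftool [-2.3 -5.1 -3.5] M [ 2.16 -0.51 -0.05] Fpanel [-4.6  3.2  3.5] j6 0.47 op 0.04 g 40.2
t 12.55 panelxyz [-0.0006 -0.0023  0.0097] phi 2.475 tilt [-0.002 -0.001] Ftool [-1.7 -4.6 -2.7] M [ 2.06 -0.38 -0.09] Fpanel [-4.2  2.6  2.7] j6 0.33 op 0.0398 g 40.1
```

To row units: 0.1 rad / 2.0944 = 0.0477.

```bash
cat > ptr.py <<'E'
import cv2,numpy as np,sys
def ang(fn):
    s=cv2.imread(fn)[225:265,305:350].astype(int)
    m=(s.min(2)>200).astype(np.uint8)
    n,l,st,c=cv2.connectedComponentsWithStats(m);k=1+st[1:,4].argmax()
    y,x=np.nonzero(l==k);vx,vy,x0,y0=cv2.fitLine(np.c_[x,y].astype(np.float32),cv2.DIST_L2,0,.01,.01).ravel()
    return fn,len(x),round(float(np.arctan(-vx/vy)),3),round(float(x0+305),1),round(float(y0+225),1)
for f in sys.argv[1:]:print(ang(f))
E
S='import sys;from h import *;snap("wrist",sys.argv[1])'
python3 -c "$S" pics/w6.png
python3 jog.py '[[0, 0, 0, 0, 0, 0.0477], [0, 0, 0, 0, 0, 0.0477], [0, 0, 0, 0, 0, 0]]' >/dev/null; python3 st.py; python3 -c "$S" pics/w7.png
python3 ptr.py pics/w4.png pics/w5.png pics/w6.png pics/w7.png
```

```text
t 12.9 panelxyz [-0.0007 -0.002   0.0097] phi 2.676 tilt [-0.003 -0.001] Ftool [-2.  -5.  -3.9] M [ 2.42 -0.43 -0.46] Fpanel [-4.   3.6  3.9] j6 0.53 op 0.0398 g 40.2
('pics/w4.png', 164, 0.608, 329.6, 245.4)
('pics/w5.png', 150, 0.619, 328.6, 246.1)
('pics/w6.png', 148, 0.608, 329.1, 245.3)
('pics/w7.png', 122, 0.589, 330.1, 244.4)
```

Both walls are now felt (+0.8 N m at 2.36 and −0.46 N m at 2.68), so the knob is captured in the slot. I'll centre it, press it home once more, release, and back straight out.

Careful with the scale: shifts go in shares of 0.75 m and turns go in shares of 120 degrees. That gives: 0.0012 m / 0.75 = 0.0016, -0.1 rad / 2.0944 = -0.0477.

```bash
python3 jog.py '[[0, 0, 0, 0, 0, -0.0477], [0, 0, 0.0016, 0, 0, -0.0239], [0, 0, 0, 0, 0, 0]]' >/dev/null; python3 st.py
python3 jog.py '[[0, 0, 0, 0, 0, 0], [0, 0, 0, 0, 0, 0], [0, 0, 0, 0, 0, 0], [0, 0, 0, 0, 0, 0], [0, 0, 0, 0, 0, 0]]' .08 >/dev/null; python3 st.py
python3 jog.py '[[0, 0, -0.0133, 0, 0, 0], [0, 0, -0.04, 0, 0, 0], [0, 0, -0.0533, 0, 0, 0], [0, 0, -0.0533, 0, 0, 0], [0, 0, -0.04, 0, 0, 0]]' >/dev/null; python3 st.py
python3 - <<'E'
from h import *
snap("wrist","pics/w8.png");s=cv2.imread("pics/w8.png")
ax=R.from_euler("zy",[YAW,-np.pi/6]).apply([0,0,1]);m=camrig.camera_model("wrist")
u,v=proj(PC+[0,-.0025,0]+.02*ax,m)[0].astype(int);print(u,v)
a=cv2.resize(s[max(v-50,0):v+50,u-50:u+50],(500,500),interpolation=cv2.INTER_CUBIC)
snap("top","pics/t8.png");b=cv2.resize(cv2.imread("pics/t8.png")[130:290,200:460],(300,185));b=cv2.copyMakeBorder(b,0,315,0,0,cv2.BORDER_CONSTANT)
cv2.imwrite("pics/fin.png",np.hstack([a,b]))
E
```

```text
t 13.25 panelxyz [-0.0005 -0.0022  0.0095] phi 2.524 tilt [-0.004 -0.   ] Ftool [ -7.1  -7.9 -23.5] M [ 2.78 -1.24 -0.1 ] Fpanel [-10.3   2.4  23.5] j6 0.38 op 0.04 g 40.2
t 13.75 panelxyz [ 0.0012 -0.0034  0.0089] phi 2.528 tilt [ 0.001 -0.003] Ftool [-1.2 -0.2  0. ] M [ 0.07 -0.12  0.01] Fpanel [-1.1 -0.5 -0. ] j6 0.38 op 0.0766 g 0.0
t 14.25 panelxyz [ 0.0015 -0.0029  0.1616] phi 2.527 tilt [ 0.003 -0.004] Ftool [-0.4  1.3  0. ] M [ 0.12 -0.14  0.02] Fpanel [ 0.4 -1.3 -0. ] j6 0.44 op 0.0796 g 0.0
311 192
```

View pics/fin.png

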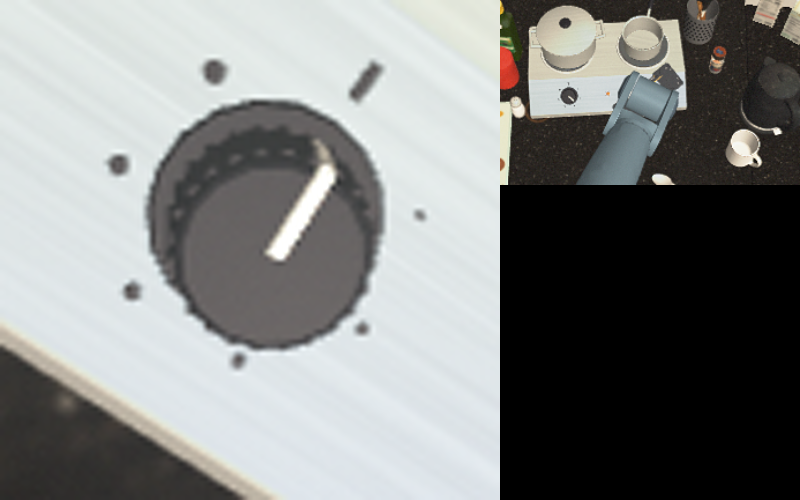

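```bash
python3 - <<'E'
from h import *
M2=camrig.camera_model("wrist")
M1=dict(M2,position=np.array([0.37122268,-0.01453247,0.34589285]),rotation=np.array([2.35219928,0.06908052,1.68064764]))
f=R.from_euler("zy",[YAW,-np.pi/6]);P=PC+f.apply([0,-.0025,0])
a=np.linspace(0,6.28,90);c=np.c_[np.cos(a),np.sin(a),0*a]
def ell(r,h,m):
    q=proj(P+f.apply(c*r+[0,0,h]),m);return q.min(0),q.max(0)
for n,m in(("w1",M1),("w8",M2)):
    b=ell(.0265,.002,m);print(n,"bezel",b)
    for h in(.031,.034,.041):
        e=ell(.0205,h,m);print(h,"face",e,"bottom-beztop",e[1][1]-b[0][1],"facebot-facetop",e[1]-e[0],"facetop-beztop",e[0][1]-b[0][1])
E
python3 st.py
```

```text
w1 bezel (array([296.33506965, 159.45174215]), array([341.02016924, 203.20451247]))
0.031 face (array([300.06952272, 168.87794293]), array([337.39362072, 205.24610115])) bottom-beztop 45.79435900044646 facebot-facetop [37.324098   36.36815822] facetop-beztop 9.426200777417478
0.034 face (array([299.92084114, 169.36372057]), array([337.55577407, 206.01489447])) bottom-beztop 46.56315232270052 facebot-facetop [37.63493294 36.65117391] facetop-beztop 9.911978416471925
0.041 face (array([299.5641007 , 170.52979308]), array([337.94485622, 207.85872275])) bottom-beztop 48.4069805973819 facebot-facetop [38.38075552 37.32892966] facetop-beztop 11.078050935431378
w8 bezel (array([287.50872803, 164.45725145]), array([335.92560514, 211.61309556]))
0.031 face (array([291.294232  , 175.08835594]), array([332.00845088, 214.51619731])) bottom-beztop 50.05894586683186 facebot-facetop [40.71421888 39.42784138] facetop-beztop 10.631104487656756
0.034 face (array([291.10083184, 175.66799062]), array([332.18537391, 215.42900963])) bottom-beztop 50.97175818576284 facebot-facetop [41.08454207 39.76101901] facetop-beztop 11.210739174122807
0.041 face (array([290.63557266, 177.06307976]), array([332.61098129, 217.62375897])) bottom-beztop 53.16650751738388 facebot-facetop [41.97540863 40.5606792 ] facetop-beztop 12.605828313113904
t 14.35 panelxyz [ 0.0045 -0.0038  0.1632] phi 2.527 tilt [ 0.009 -0.006] Ftool [ 0.3  0.8 -0.2] M [ 0.08 -0.16 -0.08] Fpanel [ 0.7 -0.4  0.2] j6 0.44 op 0.0801 g 0.0
```

The final picture shows the pointer in line with the off bar and the face at home height within reading error. The force record agrees: 10 mm out, 10 mm back in to a hard stop, and walls on both sides. The pots, the mug, the mill and the left knob are unmoved, and the arm is clear.

```bash
python3 -c "
from station import arm, camrig, telemetry, close_job
print(close_job())"
```

```text
the job is handed in; nothing more can be done
None
```

I pulled out the right knob, in front of the milk pan's plate, turned it to off and pushed it home until it locked; the left knob, pots, mug and pepper mill were left alone, and the job is handed in.

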